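Hang the spice canisters on the swing-out hook

TASK

Swing the steel hook arm fully out over the front of the counter, then hang every spice canister on the hook's curved part by threading its loop over the tip and round the bend, and let go. With all of them hanging, swing the arm back to its stop over the back of the counter, so that the front is clear and the canisters still hang on the hook; leave the jar, bin, markers and bookend where they are.

Things in the scene. Friction and masses are not known exactly. Their poses are not given: they have to be found in the camera images.
- stand: Stand of the swing-out hook: a round foot 110 mm across and 14 mm high, fixed to the counter, and an upright 22 mm post. On the post turns the arm, a bent 10 mm steel rod that lies level, its axis 180 mm above the counter, with a 34 mm hub (top at 197 mm). Origin: under the post.
- swing (a joint): Hinge of the arm, rad. 0: folded away over the back of the counter (its stop). 1.2: swung fully out over the front of the counter (its other stop), clockwise seen from above. Stiff friction of 0.6 N m: it stays where it is left.
- swing_hinge (a point): Point on the hinge's vertical axis at the rod's height (180 mm). Its axes turn with the arm.
- swing_knob (a point): Middle of the arm's wooden grip knob: an upright cylinder 20 mm across, from 180 to 230 mm above the counter, 75 mm from the hinge axis. Take it from above.
- hook_centre (a point): Centre of the hook's arc, 200 mm from the hinge axis, at the rod's height; axes turn with the arm, z up. The hook, the arm's outer end, is a level arc of 110 mm radius: points (110 cos t, -110 sin t, 0) mm in this frame, from t = 0 (joined to the arm by a 70 mm straight along +y and a bend) to t = 2.7 rad, the free tip. From t = 2.35 it curves up.
- hook_tip (a point): Free tip of the hook: centre of its 14 mm ball, 192 mm above the counter, 12 mm higher than the rest of the rod.
- canister_a: Spice canister (two or three of four alike are present), 110 to 220 g: tin 54 mm across, foot 60 mm, dark lid, top 72 mm up. Across the lid an upright steel loop 10 mm thick (along x), 50 mm wide (along y); window 34 mm wide, from 72 mm up to 104 at its sides, 116 at its peak; over it a tab 30 mm wide, up to 140 mm, to be pinched across the 10 mm from above. Origin: centre of the underside, z up.
- loop_a (a point): Centre of canister_a's loop window, 96 mm above its underside; x is the direction through the window. Hanging at rest it is about 14 mm below the rod's axis, 166 mm above the counter.
- canister_b: Spice canister (two or three of four alike are present), 110 to 220 g: tin 54 mm across, foot 60 mm, dark lid, top 72 mm up. Across the lid an upright steel loop 10 mm thick (along x), 50 mm wide (along y); window 34 mm wide, from 72 mm up to 104 at its sides, 116 at its peak; over it a tab 30 mm wide, up to 140 mm, to be pinched across the 10 mm from above. Origin: centre of the underside, z up.
- loop_b (a point): Centre of canister_b's loop window, 96 mm above its underside; x is the direction through the window. Hanging at rest it is about 14 mm below the rod's axis, 166 mm above the counter.
- canister_c: Spice canister (two or three of four alike are present), 110 to 220 g: tin 54 mm across, foot 60 mm, dark lid, top 72 mm up. Across the lid an upright steel loop 10 mm thick (along x), 50 mm wide (along y); window 34 mm wide, from 72 mm up to 104 at its sides, 116 at its peak; over it a tab 30 mm wide, up to 140 mm, to be pinched across the 10 mm from above. Origin: centre of the underside, z up.
- loop_c (a point): Centre of canister_c's loop window, 96 mm above its underside; x is the direction through the window. Hanging at rest it is about 14 mm below the rod's axis, 166 mm above the counter.
- canister_d: Spice canister (two or three of four alike are present), 110 to 220 g: tin 54 mm across, foot 60 mm, dark lid, top 72 mm up. Across the lid an upright steel loop 10 mm thick (along x), 50 mm wide (along y); window 34 mm wide, from 72 mm up to 104 at its sides, 116 at its peak; over it a tab 30 mm wide, up to 140 mm, to be pinched across the 10 mm from above. Origin: centre of the underside, z up.
- loop_d (a point): Centre of canister_d's loop window, 96 mm above its underside; x is the direction through the window. Hanging at rest it is about 14 mm below the rod's axis, 166 mm above the counter.
- glass_jar: A square glass jar, 75 mm wide and 110 mm tall with its black twist lid; bystander. Origin: centre of the underside.
- bookend: A small grey metal bookend, foot 100 x 90 mm, 123 mm tall; bystander. Origin: centre of the foot.
- bin: A white plastic stacking bin, 240 x 170 x 110 mm; bystander. Origin: centre of the underside.
- marker_0: A purple marker 140 mm long, 17 mm thick, lying on the counter along its x; bystander. Origin: its underside at mid-length.
- marker_1: A purple marker 140 mm long, 17 mm thick, lying on the counter along its x; bystander. Origin: its underside at mid-length.
- marker_2: A purple marker 140 mm long, 17 mm thick, lying on the counter along its x; bystander. Origin: its underside at mid-length.
There are look-alikes about, which are no part of the job. Leave any blue or orange look-alike of the canister_b alone.

How it is judged:
By the outcome, as a careful person would: the job done as asked, in the order asked, and still so for the second after the job is handed in, with the robot touching nothing.
Of canister_a, canister_b, canister_c, canister_d only 2 to 3 are there at a start; the rules pass over those that are not, and their reading is None.
At some moment in a run one of canister_a, canister_b, canister_c, canister_d may be knocked a few centimetres aside while the robot is not near it.
It also fails if it takes over 210 s, if anything falls off the work surface, if the arm or the gripper's body presses on something with over 40 N, if the wrist force passes 120 N, or if a joint passes its speed limit or range.

ROBOT

A 6-joint arm with a two-finger parallel gripper is mounted at the origin on the work surface. World frame = base frame: x ahead of the robot, y to its left, z up, the work surface at z = 0. Lengths are in m, angles in rad, forces in N, time in s.
With the tool pointing down it reaches from about 0.3 to 0.85 m from the base axis. Payload 4.2 kg.
Tool frame: the origin (TCP) lies midway between the tips of the shut fingers; the grasp point (between the pads) lies 19 mm behind it (arm.grip_point_offset is the distance from the TCP to the grasp point, in m); z points along the fingers, y is the line along which they close (so a half turn about z gives the same grasp; the last joint's range is limited). The gripper opens to 91 mm and grips with 3 to 60 N. Pads are 32 mm wide; open, the fingers measure 118 mm over their backs; the gripper's body (76 mm by 178 mm) begins 60 mm behind the grasp point.
Start: joints at [1.153, 0.32, 1.565, -0, 1.257, -0.02], TCP at [0.223, 0.53, 0.214] pointing down, gripper open.
Joint ranges: [-3.11, 3.11], [-0.84, 2.01], [0.21, 2.61], [-1.34, 4.49], [0.05, 2.63], [-2.56, 2.56]. Speed limits (rad/s): [2.57, 2.57, 3.14, 3.14, 3.14, 3.14].

INTERFACE

Orientations are given as a unit quaternion [x, y, z, w].
In Python, from station import arm gives the robot as it stands. The module is installed in compiled form; this text tells all that it offers. Calls block until the motion is done:
- arm.move_ptp(position, orientation): joint-space move of the TCP to a pose.
- arm.movel(position, rot=None, velocity=0.15, until_force=None): straight line of the TCP; rot=None keeps the orientation; velocity is the mean speed in m/s. With until_force (N) it stops when the force on the tool has changed by that much, and returns True; else False.
- arm.move_j(angles): joint-space move.
- arm.command_gripper(opening, force=None): opening from 0.0 (shut) to 1.0 (fully open); force is the grip in N (None keeps the last); returns when the fingers have stopped.
- arm.hold(seconds).
- arm.solve_ik(position, orientation): joint angles nearest the present ones, or None.
- arm.sense(): the state.
- arm.get_image(name): name is "scene" or "top"; returns a dict with "img" (384x512x3 uint8, blue, green, red), "mtx" (3x3 intrinsics, pixels), "rvec" (rotation vector, rad) and "tvec" (3), from world to camera coordinates, as OpenCV has them. Camera axes: x right, y down, z forward; pixel columns grow to the right and rows downward; lengths in m; the calibration is good to about 2 mm. A picture is of the moment at which its call begins. There is no depth.
A pose or a line that the arm cannot do raises arm.PlanningError and nothing moves.
- arm.job_done(): hands the job in; it is judged then, once.
The state is a dict: "time": time; "q": joint angles; "qd": joint speeds; "tau": joint torques, N m; "position": TCP position; "eef_rot": TCP orientation; "wrist_force": force on the tool from outside, world axes, zero at the start; "torque": the same for the moment, N m; "gripper_width": opening from 0.0 (shut) to 1.0 (fully open); "gripper_force": force on a finger pad.
Only numpy, scipy, OpenCV 4.12 (cv2) and the standard library are available. Lean on these libraries where they do the work, as an engineer would, in place of code of your own. Each camera call takes 0.05 s, during which the arm holds its last target. There are 200 camera calls.

## Working session

There is one attempt and no reset: what is moved stays moved. The work goes in short steps, each a Python script; the robot and the scene stay as the last script left them, time stands still between calls to the robot, and variables do not carry over. Pictures are saved under pics/ and viewed, at most 14 in all, crops included, and the job is handed in when it is done.

```bash
mkdir -p pics; ls; python3 - <<'E'
from station import arm
import cv2,numpy as np
s=arm.sense();print(s['time'],s['position'],s['eef_rot'],s['gripper_width'])
for n in("scene","top"):
    d=arm.get_image(n);cv2.imwrite(f"pics/{n}0.png",d["img"]);np.savez(f"{n}0.npz",**d)
    R=cv2.Rodrigues(np.array(d["rvec"],float))[0];print(n,d["mtx"],(-R.T@np.array(d["tvec"]).reshape(3)),R)
E
```

```text
pics
0.0 [0.22253485 0.52965378 0.21311416] [ 1.97577954e-01  9.80286781e-01 -8.63057705e-04 -1.83213159e-04] 1.0019625741930451
scene [[495.40981868   0.         247.19011896]
 [  0.         495.40981868 191.11558522]
 [  0.           0.           1.        ]] [1.54464016 0.03086138 1.30109147] [[-0.08846488  0.99587882 -0.01998375]
 [ 0.74791077  0.05316033 -0.66166719]
 [-0.65787799 -0.07348037 -0.74953131]]
top [[379.63774323   0.         249.73780096]
 [  0.         379.63774323 189.01616089]
 [  0.           0.           1.        ]] [ 0.41534289 -0.0746802   1.46684695] [[-2.00989835e-02 -9.99794703e-01 -2.56586264e-03]
 [-9.93133967e-01  2.02607677e-02 -1.15214695e-01]
 [ 1.15243028e-01  2.32547096e-04 -9.93337299e-01]]
```

View pics/scene0.png

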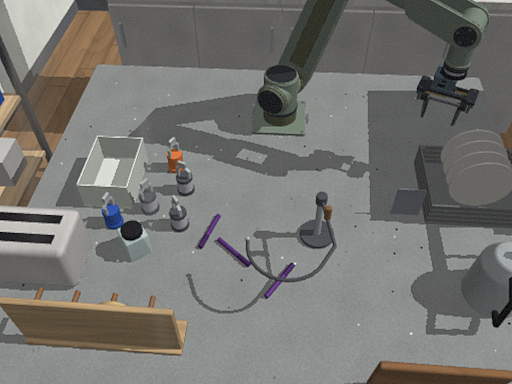

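View pics/top0.png

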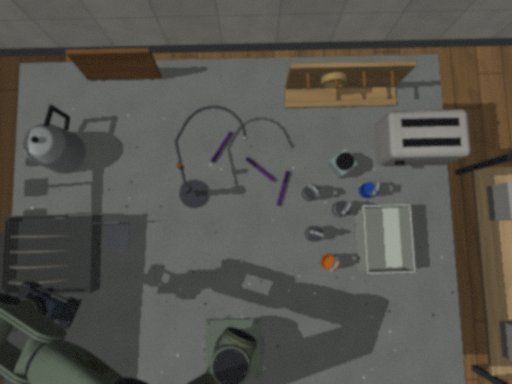

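The scene picture shows three steel canisters at about (185,180), (149,200) and (179,215), with an orange look-alike at (175,157) and a blue one at (112,215). In the top picture the steel ones are at (315,233), (342,209) and (312,192), orange at (330,263) and blue at (369,189). The stand is at (195,193) in top, with the hook arc above it and its shadow to the right. The three grey steel ones fit the description, so I'll confirm them in enlarged crops.

```bash
python3 - <<'E'
import cv2
def crop(src,x0,x1,y0,y1,s,out):
    im=cv2.imread(src)[y0:y1,x0:x1];im=cv2.resize(im,None,fx=s,fy=s,interpolation=cv2.INTER_CUBIC)
    for x in range((x0+19)//20*20,x1,20):cv2.putText(im,str(x),((x-x0)*s,9),0,.35,(0,255,255),1);cv2.line(im,((x-x0)*s,10),((x-x0)*s,16),(0,255,255))
    for y in range((y0+19)//20*20,y1,20):cv2.putText(im,str(y),(0,(y-y0)*s+4),0,.35,(0,255,255),1)
    cv2.imwrite(out,im)
crop("pics/scene0.png",90,350,130,300,3,"pics/scene0c.png")
crop("pics/top0.png",165,385,95,275,3,"pics/top0c.png")
E
```

```text
(no output)
```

View pics/scene0c.png

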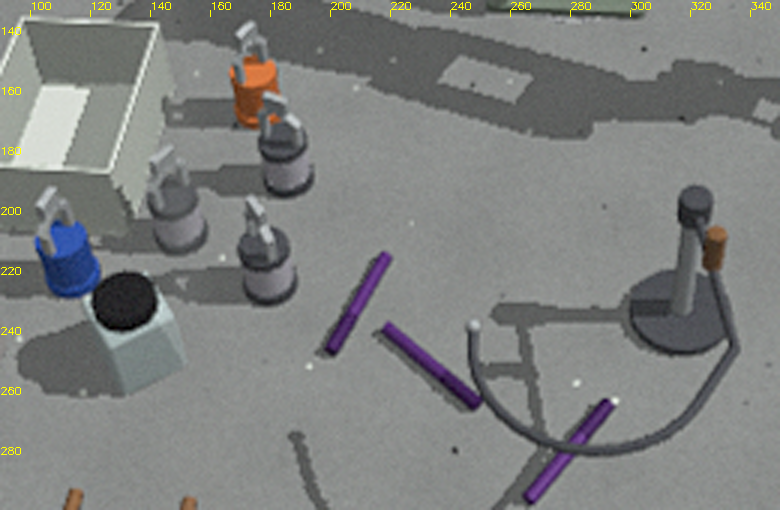

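View pics/top0c.png

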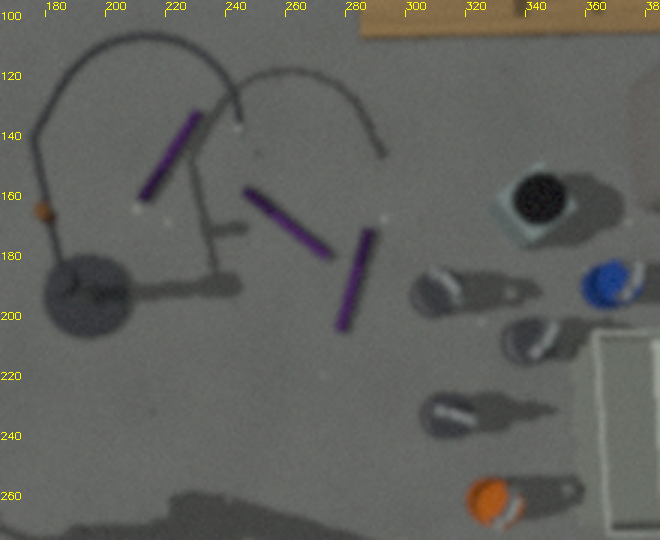

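The crops confirm it: three grey-steel canisters with dark lids, C1 at scene (178,212), C2 at (148,198), C3 at (185,177). The blue and orange ones are the look-alikes. The hook ball is at scene (248,239) / top (245,137), and the knob at scene (328,207) / top (179,165). Next I'll triangulate.

```bash
cat >vis.py <<'E'
import cv2,numpy as np
def cam(d):
    R=cv2.Rodrigues(np.array(d["rvec"],float))[0];t=np.array(d["tvec"],float).reshape(3);return np.array(d["mtx"]),R,t
def ray(d,uv):
    K,R,t=cam(d);v=R.T@np.linalg.solve(K,[uv[0],uv[1],1.]);return -R.T@t,v/np.linalg.norm(v)
def plane(d,uv,z):
    o,v=ray(d,uv);return o+v*(z-o[2])/v[2]
def tri(d1,u1,d2,u2):
    o,v=ray(d1,u1);p,w=ray(d2,u2);s=np.linalg.lstsq(np.c_[v,-w],p-o,rcond=None)[0]
    a,b=o+v*s[0],p+w*s[1];return (a+b)/2,np.linalg.norm(a-b)
def proj(d,P):
    K,R,t=cam(d);return cv2.projectPoints(np.atleast_2d(np.array(P,float)),R,t,K,None)[0].reshape(-1,2)
E
python3 - <<'E'
from vis import *
np.set_printoptions(precision=4,suppress=True)
S=dict(np.load("scene0.npz"));T=dict(np.load("top0.npz"))
for n,a,b in[("hub",(321.7,193.5),(187.7,187.7)),("foot",(317,233.5),(194,193)),("knob",(328,207.3),(179.3,165.3)),("tip",(247.7,238.7),(244.7,137.0)),
 ("lid1",(178,212.3),(309.7,192.7)),("lid2",(147.7,197.7),(340,209)),("lid3",(184.7,176.7),(313.7,233.3)),("tabtop1",(174.5,197.5),(316,190)),("blue",(112,210),(367,190))]:
    print(n,*tri(S,a,T,b))
p=plane(T,(194,193),.007);print("foot plane",p,plane(S,(317,233.5),.007))
for n,d in(("S",S),("T",T)):
    for i,(u,w) in enumerate([((178,212.3),(309.7,192.7)),((147.7,197.7),(340,209)),((184.7,176.7),(313.7,233.3))]):
        c=np.array(u if n=="S" else w); im=d["img"].astype(int)
        y0,x0=int(c[1])-22,int(c[0])-16; sub=im[y0:y0+38,x0:x0+36]
        g=sub.mean(2); m=(g>(150 if n=="S" else 110))
        k,l,st,ce=cv2.connectedComponentsWithStats(m.astype(np.uint8))
        for j in range(1,k):
            if st[j,4]>4:
                ys,xs=np.nonzero(l==j);pts=np.c_[xs+x0,ys+y0].astype(float);e,v=np.linalg.eigh(np.cov(pts.T))
                print(n,i+1,st[j],ce[j]+[x0,y0],"ax",v[:,1],np.sqrt(e))
E
```

```text
hub [0.5711 0.1385 0.1981] 0.008164741183249773
foot [0.5737 0.1435 0.0053] 0.003447023663705585
knob [0.6436 0.1574 0.2242] 0.0008871089743376851
tip [ 0.7439 -0.0609  0.1903] 0.0004700785821710529
lid1 [ 0.561  -0.3019  0.0584] 0.008565165479140895
lid2 [ 0.4987 -0.4159  0.0487] 0.011694360596869843
lid3 [ 0.41   -0.3075  0.0658] 0.00426307274136513
tabtop1 [ 0.5618 -0.3082  0.1328] 0.0006325452379811517
blue [ 0.5672 -0.5177  0.0579] 0.011306745609218172
foot plane [0.5736 0.1415 0.007 ] [0.5746 0.1451 0.007 ]
S 1 [10  5  6  7 19] [174.8947 197.8947] ax [0.6403 0.7681] [0.8319 2.0966]
S 1 [15 15  4  6 17] [178.5294 207.3529] ax [0.3827 0.9239] [0.7943 1.8032]
S 1 [ 1 24  2  3  5] [163.6 215.2] ax [-0.3162  0.9487] [0.5   0.866]
S 2 [  0   0  17  27 225] [136.1022 184.4933] ax [-0.2467  0.9691] [3.4051 6.6547]
S 3 [10  7  8  4 16] [181.9375 162.125 ] ax [-0.9598 -0.2807] [0.5933 2.414 ]
S 3 [17 14  6  5 16] [187.5625 169.8125] ax [-0.8148 -0.5797] [0.8446 1.6264]
T 1 [19 17  6  6 15] [314.4667 189.2667] ax [0.6429 0.7659] [0.6436 2.0506]
T 2 [22 16  4  7 13] [347.8462 206.0769] ax [-0.4132  0.9106] [0.5473 2.062 ]
T 3 [18 21  7  4 12] [318.0833 233.4167] ax [-0.932  -0.3625] [0.5095 2.1101]
```

```bash
cat >rob.py <<'E'
from station import arm
from vis import *
from scipy.spatial.transform import Rotation as Ro
def quat(a):  # tool down, closing line along world yaw a
    c,s=np.cos(a),np.sin(a);return Ro.from_matrix(np.array([[-s,c,0],[c,s,0],[0,0,-1.]])).as_quat()
def best(p,a,A=None):  # yaw a or a+pi whose last joint stays best centred (optionally along several yaws)
    o=[]
    for k in(0,np.pi,-np.pi):
        q=arm.solve_ik(p,quat(a+k))
        if q is not None:o.append((abs(q[5]),a+k))
    return min(o)[1]
def snap(tag):
    o={}
    for n in("scene","top"):
        d=arm.get_image(n);cv2.imwrite(f"pics/{n}_{tag}.png",d["img"]);np.savez(f"{n}_{tag}.npz",**d);o[n]=d
    return o["scene"],o["top"]
H=np.array([.5735,.1425])
def swing(phi0,phi1,n,a_off,z,r=.0745,lim=None):
    for f in np.linspace(phi0,phi1,n+1)[1:]:
        p=[*(H+r*np.array([np.cos(f),np.sin(f)])),z]
        if arm.movel(p,quat(f+a_off),velocity=.08,until_force=lim):return True
    return False
E
python3 - <<'E'
from rob import *
np.set_printoptions(precision=4,suppress=True)
S=dict(np.load("scene0.npz"));T=dict(np.load("top0.npz"))
print(tri(S,(174.9,197.9),T,(314.5,189.3)),tri(S,(181.9,162.1),T,(318.1,233.4)),tri(S,(144.3,181.7),T,(347.8,206.1)))
for c,ax in(((314.5,189.3),(.643,.766)),((347.8,206.1),(-.413,.911)),((318.1,233.4),(.932,.3625))):
    c=np.array(c);p=plane(T,c,.14);d=plane(T,c+5*np.array(ax),.14)-p;print(p,"width yaw",np.degrees(np.arctan2(d[1],d[0])))
phi=np.radians(12.2);end=phi-1.2
K=H+.0745*np.array([np.cos(phi),np.sin(phi)])
for off in(np.pi/2,-np.pi/2):
    print(off,[ (lambda q:None if q is None else round(q[5],2))(arm.solve_ik([*(H+.0745*np.array([np.cos(f),np.sin(f)])),.2],quat(f+off))) for f in np.linspace(phi,end,4)])
E
```

```text
(array([ 0.5645, -0.3045,  0.1341]), np.float64(0.0027968477151359646)) (array([ 0.4095, -0.3101,  0.1361]), np.float64(0.0019301897947189973)) (array([ 0.5026, -0.4177,  0.133 ]), np.float64(0.0003205291803978062))
[ 0.5636 -0.302   0.14  ] width yaw -142.01636431588912
[ 0.5021 -0.4161  0.14  ] width yaw 153.10665432380668
[ 0.4094 -0.3084  0.14  ] width yaw -112.43824889224818
1.5707963267948966 [np.float64(-1.56), np.float64(-1.2), np.float64(-0.84), np.float64(-0.47)]
-1.5707963267948966 [np.float64(1.58), np.float64(1.94), np.float64(2.3), None]
```

The tab heights of 0.133–0.136 m and the hinge, knob and tip geometry all agree with the description. Now I'll swing the arm out.

```bash
python3 - <<'E'
from rob import *
np.set_printoptions(precision=3,suppress=True)
phi=np.radians(12.2);o=np.pi/2
K=H+.0745*np.array([np.cos(phi),np.sin(phi)])
arm.command_gripper(.8)
arm.move_ptp([*K,.32],quat(phi+o))
print(arm.movel([*K,.196],velocity=.12,until_force=8))
arm.command_gripper(0,25);s=arm.sense();print(s['gripper_width'],s['gripper_force'])
swing(phi,phi-1.14,8,o,.196)
print(arm.sense()['wrist_force'])
print(swing(phi-1.14,phi-1.26,4,o,.196,lim=10))
s=arm.sense();print(s['wrist_force'],s['position'],s['time']);d=s['position'][:2]-H;print('swing',phi-np.arctan2(d[1],d[0]),np.hypot(*d))
arm.command_gripper(.8)
p=arm.sense()['position'];arm.movel([p[0],p[1],.36],velocity=.2)
arm.move_ptp([.35,.25,.40],quat(0+np.pi/2))
snap("1");print(arm.sense()['time'])
import cv2
im=cv2.imread("pics/top_1.png")[95:275,165:385];cv2.imwrite("pics/top_1c.png",cv2.resize(im,None,fx=3,fy=3,interpolation=cv2.INTER_CUBIC))
im=cv2.imread("pics/scene_1.png")[130:300,90:350];cv2.imwrite("pics/scene_1c.png",cv2.resize(im,None,fx=3,fy=3,interpolation=cv2.INTER_CUBIC))
E
```

```text
False
0.21372261735556275 24.999167025089264
[ 3.432 15.756 -3.494]
False
[ 22.347  30.223 -13.438] [0.619 0.089 0.196] 8.0167
swing 1.0738056715901276 0.07030757133911562
11.2083
```

View pics/top_1c.png

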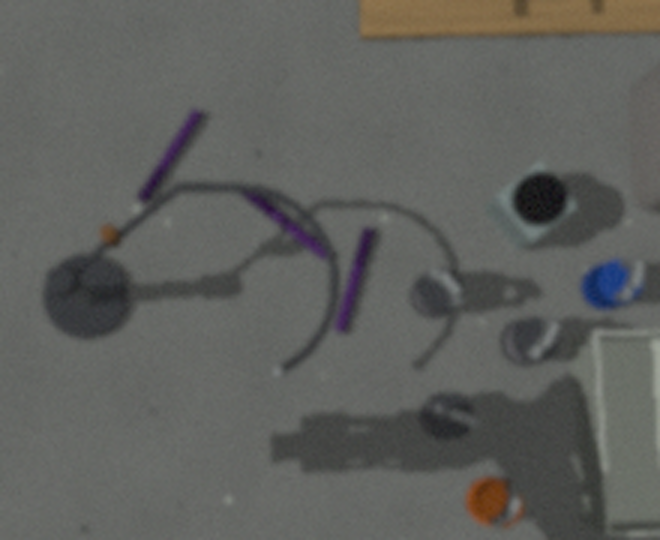

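View pics/scene_1c.png

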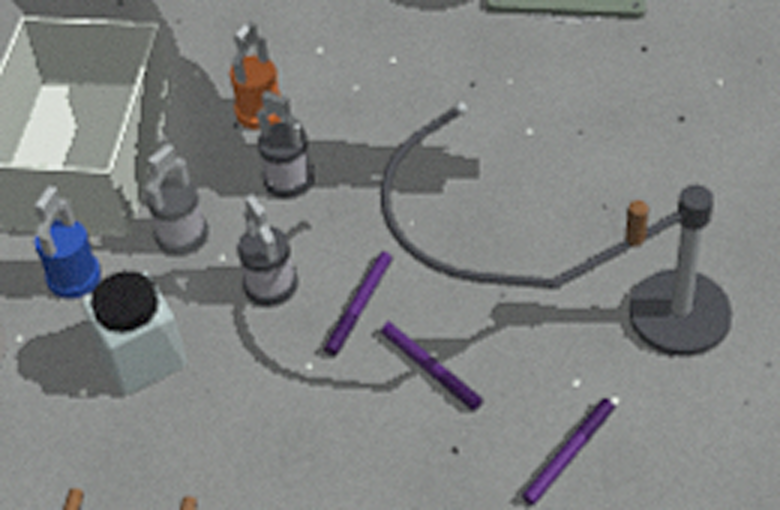

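```bash
python3 - <<'E'
from rob import *
np.set_printoptions(precision=4,suppress=True)
S=dict(np.load("scene_1.npz"));T=dict(np.load("top_1.npz"))
k,e=tri(S,(302.3,198.3),T,(201.7,173));t,e2=tri(S,(243.5,165.2),T,(257.3,219));print(k,e,t,e2)
for n,p,f0 in(("knob",k,12.2),("tip",t,-50.0)):
    d=p[:2]-H;print(n,np.hypot(*d),np.radians(f0)-np.arctan2(d[1],d[0]))
# line-plane alternative
print(plane(T,(257.3,219),.192),plane(S,(243.5,165.2),.192),plane(T,(201.7,173),.23),plane(S,(302.3,198.3),.23))
E
```

```text
[0.616  0.0841 0.2247] 0.0011212865315422885 [ 0.4618 -0.0985  0.1897] 0.0015434888694166996
knob 0.07222802741582848 1.1538864916932847
tip 0.2656150600973931 1.1321681716099414
[ 0.4616 -0.0977  0.192 ] [ 0.4641 -0.099   0.192 ] [0.6152 0.0829 0.23  ] [0.6205 0.0844 0.23  ]
```

Both views put the swing at about 1.14 rad, short of 1.2. I'll push further and watch the force at each step.

```bash
python3 - <<'E'
from rob import *
np.set_printoptions(precision=3,suppress=True)
o=np.pi/2; f=np.radians(12.2)-1.14; r=.0735
P=lambda f:[*(H+r*np.array([np.cos(f),np.sin(f)])),.196]
p=P(f);arm.move_ptp([p[0],p[1],.32],quat(f+o));arm.movel(p,velocity=.12,until_force=8)
arm.command_gripper(0,25)
def rep():
    s=arm.sense();d=s['position'][:2]-H;print(round(float(np.radians(12.2)-np.arctan2(d[1],d[0])),3),np.hypot(*d).round(4),s['wrist_force'],s['torque'],flush=True);return np.linalg.norm(s['wrist_force'])
rep()
for g in np.arange(.03,.25,.03):
    arm.movel(P(f-g),quat(f-g+o),velocity=.05);arm.hold(.15)
    print(round(1.14+g,2),end=' ')
    if rep()>45:break
arm.command_gripper(.8);rep()
p=arm.sense()['position'];arm.movel([p[0],p[1],.36],velocity=.2)
arm.move_ptp([.35,.25,.40],quat(np.pi/2))
S,T=snap("2");print(arm.sense()['time'])
for n,d,x0,y0,x1,y1 in(("S",S,225,145,265,185),("T",T,240,205,275,240)):
    im=d["img"][y0:y1,x0:x1];cv2.imwrite(f"pics/{n}2c.png",cv2.resize(im,(400,400),interpolation=cv2.INTER_CUBIC))
a=[cv2.imread(f"pics/{n}2c.png") for n in"ST"];cv2.imwrite("pics/c2.png",np.hstack(a))
E
```

```text
1.082 0.0736 [ 9.116  5.874 -3.996] [ 0.856 -1.249  0.008]
1.17 1.082 0.0734 [13.289 10.138 -7.368] [ 1.393 -1.867  0.121]
1.2 1.081 0.0731 [17.403 13.791 -9.508] [ 2.095 -2.537  0.123]
1.23 1.08 0.0729 [ 21.268  18.866 -12.763] [ 2.678 -3.209  0.097]
1.26 1.079 0.0726 [ 25.093  21.151 -14.945] [ 3.219 -3.927  0.123]
1.29 1.078 0.0723 [ 30.551  25.639 -17.197] [ 3.785 -4.536  0.153]
1.32 1.077 0.072 [ 35.176  27.608 -20.523] [ 4.414 -5.305  0.217]
1.323 0.0737 [-0.36   1.201  0.02 ] [-0.07  -0.035 -0.021]
20.0583
```

View pics/c2.png

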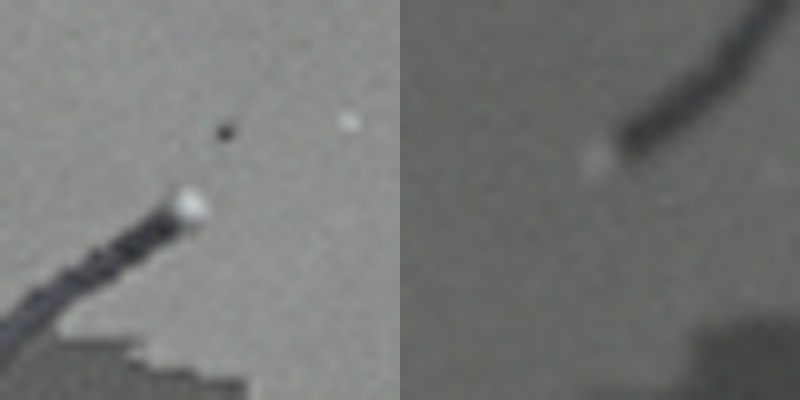

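The arm is firmly at its stop: over 45 N gave no motion. The crop shows the hook ball at scene (244,165.5) / top (257.2,218.6), unchanged, so the hook's start was slightly off zero. Next I'll check the arc model in pixels, check reachability and re-detect the canisters.

```bash
cat >>rob.py <<'E'
TH=np.radians(-2.9);RH=np.array([[np.cos(TH),-np.sin(TH)],[np.sin(TH),np.cos(TH)]])
C=np.array([.5638,-.0569]); TCPH=.119   # hook centre; TCP height above the canister's underside when gripped
def arc(t):
    if t<=2.7: p=C+RH@(.11*np.array([np.cos(t),-np.sin(t)]));tt=t
    else:
        tt=2.7;p=C+RH@(.11*np.array([np.cos(tt),-np.sin(tt)])+.11*(t-2.7)*np.array([-np.sin(tt),-np.cos(tt)]))
    d=RH@np.array([np.sin(tt),np.cos(tt)])   # motion direction, t decreasing
    return p,np.arctan2(d[1],d[0]),.18+.012*min(max((t-2.35)/.35,0),1)
LOOK=[1.153,.32,1.565,0,1.257,-.02]
def find(d,uv,thr=110,w=18):
    x0,y0=int(uv[0])-w,int(uv[1])-w;g=d["img"][y0:y0+2*w,x0:x0+2*w].mean(2)
    k,l,st,ce=cv2.connectedComponentsWithStats((g>thr).astype(np.uint8));out=[]
    for j in range(1,k):
        if 6<st[j,4]<60:
            ys,xs=np.nonzero(l==j);P=np.c_[xs+x0,ys+y0].astype(float);out.append((P.mean(0),np.linalg.eigh(np.cov(P.T))[1][:,1],st[j,4]))
    return sorted(out,key=lambda o:np.hypot(*(o[0]-uv)))
def tabs(S,T,c):
    uv=proj(T,[c[0],c[1],.14])[0];r=[]
    for b in find(T,uv)[:2]:
        p=plane(T,b[0],.14);d=plane(T,b[0]+5*b[1],.14)-p;yaw=np.arctan2(d[1],d[0])+np.pi/2
        us=proj(S,p)[0];m=[o for o in find(S,us,150,12) if np.hypot(*(o[0]-us))<5]
        r.append((p[:2],yaw%np.pi,tri(S,m[0][0],T,b[0])[0] if m else None,b[2]))
    return r
CAN={1:(.564,-.303),2:(.502,-.4165),3:(.4094,-.309)}
E
python3 - <<'E'
from rob import *
np.set_printoptions(precision=4,suppress=True)
T=dict(np.load("top_2.npz"));S=dict(np.load("scene_2.npz"))
for n,d in(("T",T),("S",S)):
  for t in(0.3,.9,1.57,2.2):
    p,a,z=arc(t);q,_,_=arc(t);rad=(p-C)/np.hypot(*(p-C));v=[]
    for s in np.arange(-.02,.0201,.002):
        u=proj(d,[*(p+rad*s),z])[0];v.append((cv2.getRectSubPix(d["img"],(1,1),(float(u[0]),float(u[1])))).mean())
    v=np.array(v);w=np.clip(np.median(v)-10-v,0,None);print(n,t,"radial offset mm",(w*np.arange(-20,20.1,2)).sum()/max(w.sum(),1e-6))
for k in(0,np.pi,-np.pi):
    print(k,[(lambda q:None if q is None else round(float(q[5]),2))(arm.solve_ik([*arc(t)[0],.2],quat(arc(t)[1]+k))) for t in(3.3,2.7,2.2,1.6,1.,.5)])
arm.move_j(LOOK);S,T=snap("3")
for i,c in CAN.items():print(i,tabs(S,T,c))
print(arm.sense()['time'])
E
```

```text
T 0.3 radial offset mm -12.680851063829786
T 0.9 radial offset mm 0.0
T 1.57 radial offset mm 14.644067796610178
T 2.2 radial offset mm -3.3377483443708615
S 0.3 radial offset mm 3.31540847983454
S 0.9 radial offset mm 2.361607142857143
S 1.57 radial offset mm 2.0
S 2.2 radial offset mm -2.109010011123471
0 [1.07, 0.94, 0.38, -0.23, -0.78, -1.21]
3.141592653589793 [-2.07, -2.2, None, None, 2.36, 1.93]
-3.141592653589793 [-2.07, -2.2, None, None, 2.36, 1.93]
1 [(array([ 0.5655, -0.3012]), np.float64(2.226199110632386), array([ 0.5662, -0.3034,  0.1363]), np.int32(13))]
2 [(array([ 0.5022, -0.4171]), np.float64(1.084090380555213), None, np.int32(14)), (array([ 0.4746, -0.468 ]), np.float64(1.532241225718506), None, np.int32(52))]
3 [(array([ 0.4097, -0.3078]), np.float64(2.777593410448386), array([ 0.4098, -0.3096,  0.1363]), np.int32(12))]
21.5083
```

```bash
sed -i 's/C=np.array(\[.5638,-.0569\])/C=np.array([.565,-.0575])/' rob.py; cat >>rob.py <<'E'
def grasp(xy,yaw):
    yaw=best([*xy,.2],yaw);arm.command_gripper(.55)
    arm.move_ptp([*xy,.24],quat(yaw))
    if arm.movel([*xy,TCPH],velocity=.12,until_force=6):print("contact",arm.sense()['position'])
    arm.command_gripper(0,40);s=arm.sense();print("grip",s['gripper_width'],s['gripper_force'])
    arm.movel([*xy,.345],velocity=.15);print("load",arm.sense()['wrist_force'],arm.sense()['gripper_width'])
def approach():
    p,a,z=arc(3.3);h=z-.096+TCPH
    arm.move_ptp([*p,.345],quat(a));arm.movel([*p,h],velocity=.12)
def thread(t1):
    print("F0",arm.sense()['wrist_force'])
    ts=np.r_[3.0,np.linspace(2.75,t1,int(np.ceil((2.75-t1)/.14))+1)]
    for t in ts:
        p,a,z=arc(t);hit=arm.movel([*p,z-.096+TCPH],quat(a),velocity=.08,until_force=8)
        if hit:print("HIT t",t,arm.sense()['wrist_force'],arm.sense()['position']);return False
    print("F1",arm.sense()['wrist_force']);return True
def letgo(t):
    p,a,z=arc(t);print("down",arm.movel([*p,.071+TCPH],velocity=.04,until_force=5),arm.sense()['position'],arm.sense()['wrist_force'])
    arm.command_gripper(.35);arm.hold(.3);arm.movel([*p,.36],velocity=.15)
E
python3 - <<'E'
from rob import *
np.set_printoptions(precision=3,suppress=True)
grasp((.5658,-.3025),2.226);approach();S,T=snap("4");print(arm.sense()['time'])
a=cv2.resize(S["img"][100:240,180:340],(480,420),interpolation=2);b=cv2.resize(T["img"][150:270,200:320],(420,420),interpolation=2)
cv2.imwrite("pics/c4.png",cv2.resize(np.hstack([a,b]),None,fx=.88,fy=.88))
E
```

```text
grip 0.10297311527473484 39.98558163642883
load [ 0.572 -0.031 -0.865] 0.10917097221328508
31.1667
```

View pics/c4.png

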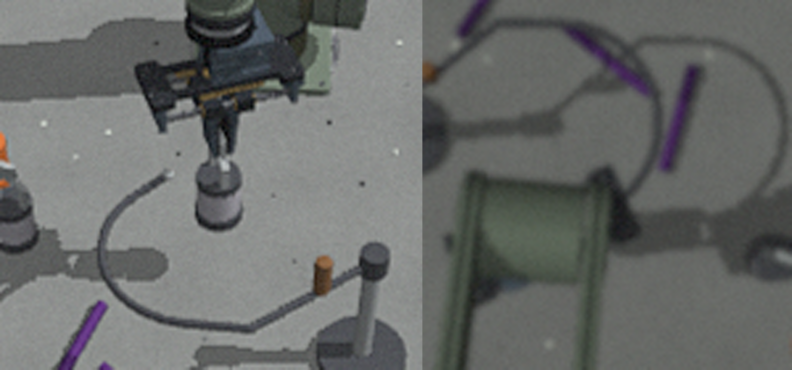

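The canister hangs upright in the fingers at crop (220,190), with its loop opposite the ball at (168,174). Threading it now.

```bash
python3 - <<'E'
from rob import *
np.set_printoptions(precision=3,suppress=True)
if thread(.5): letgo(.5);arm.move_j(LOOK)
S,T=snap("5");print(arm.sense()['time'])
a=cv2.resize(S["img"][120:280,100:340],(600,400),interpolation=2);cv2.imwrite("pics/c5.png",a)
for i in(2,3):print(i,tabs(S,T,CAN[i]))
E
```

```text
F0 [ 0.145  0.239 -1.597]
F1 [-0.649 -0.171 -2.419]
down False [ 0.658 -0.115  0.19 ] [ 0.46  -0.628 -1.858]
43.3917
2 [(array([ 0.501, -0.416]), np.float64(1.0851330409060642), None, np.int32(10)), (array([ 0.474, -0.468]), np.float64(1.5080703376414082), None, np.int32(52))]
3 [(array([ 0.452, -0.286]), np.float64(2.7566310767871984), array([ 0.453, -0.289,  0.138]), np.int32(9))]
```

View pics/c5.png

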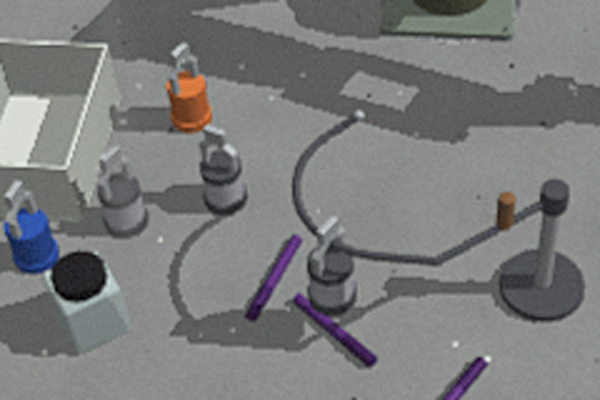

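C1 hangs on the hook, with its loop around the rod at crop (325,240). C3 was knocked from (.410,-.309) to (.452,-.287) and now shows at crop (222,180); the re-detection caught it (height 0.138). Taking C3 next.

```bash
python3 - <<'E'
from rob import *
np.set_printoptions(precision=3,suppress=True)
grasp((.4525,-.2873),2.757);approach()
if thread(1.17): letgo(1.17);arm.move_j(LOOK)
S,T=snap("6");print(arm.sense()['time'])
a=cv2.resize(S["img"][120:280,100:340],(600,400),interpolation=2);cv2.imwrite("pics/c6.png",a)
for i in(2,):print(i,tabs(S,T,CAN[i]))
E
```

```text
grip 0.10804765229676834 39.97724711894989
load [-0.421 -0.553 -1.257] 0.10584459589997824
F0 [ 0.426 -0.795 -1.307]
F1 [-0.545 -0.294 -2.035]
down True [ 0.602 -0.16   0.19 ] [-0.027  1.474  3.588]
63.2333
2 [(array([ 0.502, -0.416]), np.float64(1.0152130535706512), None, np.int32(15)), (array([ 0.475, -0.468]), np.float64(1.5355669086280326), None, np.int32(51))]
```

View pics/c6.png

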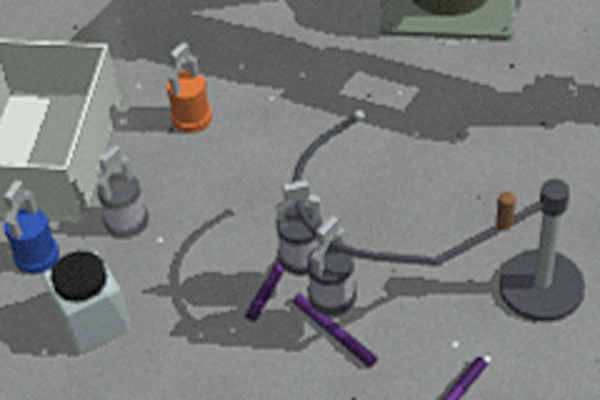

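C1 and C3 both hang, at crop (330,265) and (298,230). C2 at (120,195) has not moved. Hanging it next.

```bash
python3 - <<'E'
from rob import *
np.set_printoptions(precision=3,suppress=True)
grasp((.502,-.4165),1.07);approach()
if thread(1.83): letgo(1.83);arm.move_j(LOOK)
S,T=snap("7");print(arm.sense()['time'])
a=cv2.resize(S["img"][120:280,100:340],(600,400),interpolation=2);cv2.imwrite("pics/c7.png",a)
E
```

```text
grip 0.1060285115588641 39.99888002872467
load [-0.05  -0.595 -2.28 ] 0.1067082817870137
F0 [-0.734 -0.028 -1.886]
F1 [-0.266  0.29  -1.663]
down True [ 0.531 -0.162  0.19 ] [-0.655  1.775  2.586]
82.05
```

View pics/c7.png

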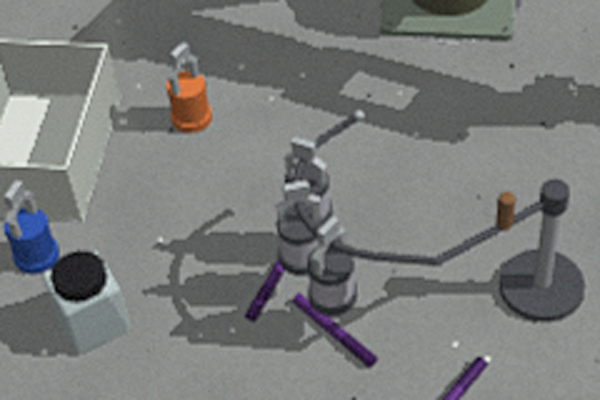

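All three hang. I'll swing back slowly until the stop shows in the force.

```bash
python3 - <<'E'
from rob import *
np.set_printoptions(precision=3,suppress=True)
o=np.pi/2;r=.0735;f0=-.87
P=lambda f:[*(H+r*np.array([np.cos(f),np.sin(f)])),.196]
p=P(f0);arm.command_gripper(.8);arm.move_ptp([p[0],p[1],.34],quat(f0+o));arm.movel(p,velocity=.1,until_force=8)
arm.command_gripper(0,25)
def rep(c):
    s=arm.sense();d=s['position'][:2]-H;print(round(c,2),round(float(np.arctan2(d[1],d[0])),3),np.hypot(*d).round(4),s['wrist_force'],round(s['time'],1),flush=True);return np.linalg.norm(s['wrist_force'])
for f in np.linspace(f0,f0+1.12,8)[1:]:
    arm.movel(P(f),quat(f+o),velocity=.015);rep(f)
while f<f0+1.55:
    f+=.03;arm.movel(P(f),quat(f+o),velocity=.015);arm.hold(.1)
    if rep(f)>32:break
arm.hold(.5);arm.command_gripper(.8)
p=arm.sense()['position'];arm.movel([p[0],p[1],.36],velocity=.15)
arm.move_j(LOOK);S,T=snap("8");print(arm.sense()['time'])
cv2.imwrite("pics/c8.png",np.hstack([cv2.resize(S["img"][130:300,90:350],(459,300),interpolation=2),cv2.resize(T["img"][90:240,165:335],(340,300),interpolation=2)]))
E
```

```text
-0.71 -0.727 0.0737 [-3.529 -5.032  1.074] 88.4
-0.55 -0.566 0.0742 [-1.009 -3.82   0.65 ] 89.3
-0.39 -0.409 0.0746 [ 0.832 -5.97   0.856] 90.3
-0.23 -0.252 0.075 [ 1.06  -5.644 -0.036] 91.2
-0.07 -0.096 0.0755 [ 4.023 -6.043 -1.145] 92.1
0.09 0.06 0.0759 [ 5.041 -7.356 -1.973] 93.1
0.25 0.216 0.0763 [ 7.193 -6.745 -2.734] 94.0
0.28 0.244 0.0763 [ 7.379 -5.836 -2.62 ] 94.4
0.31 0.273 0.0764 [ 7.869 -5.965 -3.38 ] 94.8
0.34 0.301 0.0765 [ 8.455 -5.967 -2.625] 95.2
0.37 0.326 0.0765 [ 8.8   -6.077 -2.534] 95.6
0.4 0.326 0.0763 [ 10.363 -12.274  -3.44 ] 96.0
0.43 0.326 0.076 [ 11.053 -16.342  -3.817] 96.4
0.46 0.325 0.0757 [ 12.973 -21.974  -3.953] 96.8
0.49 0.324 0.0754 [ 15.437 -25.994  -4.708] 97.2
0.52 0.323 0.0751 [ 17.083 -31.089  -5.673] 97.6
102.3833
```

View pics/c8.png

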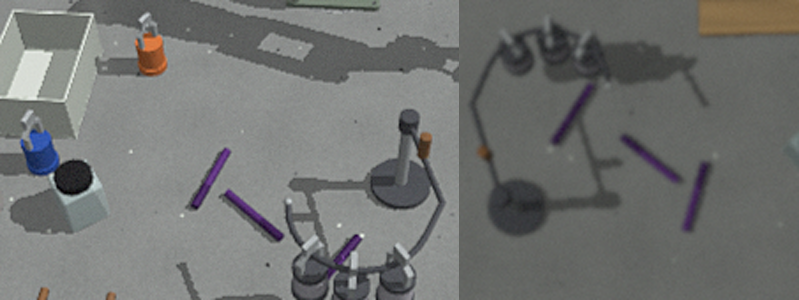

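The picture shows all three canisters hanging on the hook, at crop top (515,50), (552,42) and (588,52), and the front is clear. The arm is hard on its stop after travelling about 1.2 rad, and the bystanders are where they were.

```bash
python3 -c "
from station import arm
arm.hold(1);print(arm.job_done())"
```

```text
the job is handed in; nothing more can be done
None
```

I swung the hook arm out to its stop, hung all three canisters on the hook, swung it back to its rear stop with them still hanging, and handed the job in; no verdict came back.

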